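Turn the reversible tube rack over and load it into the rack reader

TASK

The reversible tube rack lies with its blue small-hole face up: turn it over so that the orange face with the large holes is up, lay it lengthways in the channel of the white rack reader, and slide it under the reader's bridge until it is fully home against the stop. Lower it gently: never let it drop or topple over freely. Leave the tip box, bottle, black rotor lid and beaker where they stand.

Things in the scene. Friction and masses are not known exactly. Their poses are not given: they have to be found in the camera images.
- rack: Loose reversible tube rack, a flat block 130 mm long (x) x 60 wide (y) x 30 thick (z), 0.15-0.3 kg. +z face: blue, 32 small dark holes, up at the start; -z face: orange, 18 large dark holes. Holes are marks only. Origin at the block's centre: 15 mm above the bench lying flat, 65 mm when standing on a short end (it stands by itself). Either end may go into the reader first.
- large_face (a point): Centre of the rack's orange large-hole face, 15 mm from the rack's origin.
- reader: Fixed white rack reader, 230 mm long (x from -100 to +130) x 125 wide x 88 high. Origin at bench level on the centre line of its channel, which runs along x from the open mouth (x = -100) to the stop (x = +100). A bridge covers the channel from x = +45 mm to the stop: underside 54 mm, top 88 mm above the bench. Rack home: its centre at x = +35, y = 0, z = 27 mm, its outer end at x = -30.
- stop (a point): Middle of the stop face at the inner end of the reader's channel (reader x = +100 mm, 27 mm above the bench).
- channel_mouth (a point): Middle of the channel's open end (reader x = -100 mm), on its floor, which is 12 mm above the bench. The channel is 65 mm wide between two aluminium guide walls, 8 mm thick, tops 20 mm above the bench. The rack lying in it has its top 42 mm above the bench.
- tip_box: Bystander: closed purple pipette-tip box with pale lid, 88 x 128 x 62 mm high, loose. Origin at the centre of its underside.
- bottle: Bystander: clear bottle with orange cap, 66 mm diameter, 150 mm high, loose. Origin at the centre of its underside.
- rotor_lid: Bystander: black disc-shaped rotor lid, 84 mm diameter, 26 mm high at its central knob, loose. Origin at the centre of its underside.
- beaker: Bystander: open glass beaker, 72 mm across the rim, 90 mm high, loose. Origin at the centre of its underside.
There are look-alikes about, which are no part of the job. There is more than one size of the rack; the job needs the largest.

How it is judged:
At the end, for the whole second after the job is handed in: The rack lies flat in the reader's channel (within about 4 degrees) with its orange large-hole face up, home within 4 mm of the stop, along the channel, at rest and released (angle between rack's own z axis and vertical above 3.07 rad and x of rack in the frame of reader between 0.031 and 0.039 m and y of rack in the frame of reader between -0.005 and 0.005 m and z of rack in the frame of reader between 0.024 and 0.03 m and angle between the x axis of rack and the x axis of reader, either way round below 0.07 rad and linear speed of rack below 0.01 m/s and contact force between rack and the fingers below 0.1 N); the robot touches nothing.
It fails at once if the rack drops or topples freely (turning faster than 8 rad/s or moving faster than 0.8 m/s while no finger touches it) ((angular speed of rack above 8 rad/s or linear speed of rack above 0.8 m/s) and contact force between rack and the fingers below 0.1 N).
It fails at once if a bystander is moved more than 25 mm or tipped over (distance of any of tip_box, bottle, rotor_lid, beaker from where it was at the start of the episode above 0.025 m or angle between any of tip_box, bottle, rotor_lid, beaker's own z axis and vertical above 0.4 rad).
It also fails if it takes over 72 s, if anything falls off the work surface, if the arm or the gripper's body presses on something with over 40 N, if the wrist force passes 120 N, or if a joint passes its speed limit or range.

ROBOT

A 6-joint arm with a two-finger parallel gripper is mounted at the origin on the work surface. World frame = base frame: x ahead of the robot, y to its left, z up, the work surface at z = 0. Lengths are in m, angles in rad, forces in N, time in s.
With the tool pointing down it reaches from about 0.425 to 0.95 m from the base axis. Payload 14.7 kg.
Tool frame: the origin (TCP) lies on the centre line of the jaws, within the pads' length; the fingertips stand 19 mm ahead of it and the grasp point (between the pads) is the TCP; y points along the fingers, z is the direction in which the jaws open and shut, and the axes are right-handed (so a half turn about y gives the same grasp; the last joint's range is limited). The gripper opens to 85 mm and grips with 20 to 120 N. Pads are 22 mm wide; open, the fingers measure 114 mm over their backs; the gripper's body (76 mm by 85 mm) begins 54 mm behind the grasp point. The pads swing forward as they close: fully open they stand 13 mm farther back than shut.
Start: joints at [-1.202, 0.48, 1.596, -0, 1.065, -0.047], TCP at [0.263, -0.595, 0.25] pointing down, gripper open.
Joint ranges: [-2.75, 2.75], [-0.82, 2.05], [0.23, 2.67], [-1.56, 4.7], [0.09, 2.69], [-2.92, 2.92]. Speed limits (rad/s): [1.89, 1.89, 2.39, 3.01, 3.01, 3.01].

INTERFACE

Orientations are given as a unit quaternion [w, x, y, z].
In Python, from plant import robot gives the robot as it stands.
- The arm moves only by the tool drive_tool, never from a script. Its argument "increments" is a list of rows, each a list of 7 numbers: the gripper's target within -1 to 1 (fully open at 1, half-way at 0, shut at -1), then the shift along the tool's x, y, z each as a share of 750 mm, from -1 to 1, then the turn, a rotation vector about the tool's x, y, z each as a share of 360 degrees, from -1 to 1. A call has 1 to 12 rows; each row is the pose to reach, as a shift and turn from the pose commanded when the call began, along the tool's axes at that moment, turning the shorter way round; what a row does not reach only later rows make up. A row lasts 1/12 s, in which the tool goes at most 41.7 mm and 7.16 degrees, less where a joint would pass 70% of its speed; a pose out of reach is approached as far as the arm can. A call with a number of a shift or a turn outside -1 to 1 is refused whole. A call with a gripper value outside its range is refused whole. The fingers move at their own pace and stop on an object; the grip force is fixed at half the most. Time passes only in rows, so rows that repeat a pose let the fingers close. It gives the time, the measured TCP pose, the force and the opening at its end, in the units of the state.
- robot.get_state(): the state, without advancing time (a new reading comes with each control period).
- robot.grab_frame(name): name is "scene" or "top" or "wrist"; returns the picture (480x640x3 uint8, red, green, blue); there is no depth.
- robot.camera_info(name): a dict with "camera_matrix" (3x3 intrinsics, pixels), "distortion" ([k1, k2, p1, p2, k3] as OpenCV has them; the pictures are not rectified), "cam_to_world" (4x4, takes a point from camera to world coordinates). Camera axes: x right, y up, looking along -z (the intrinsics and any distortion apply to the point x, -y, -z); pixel columns grow to the right and rows downward; lengths in m; the calibration is good to about 2 mm. A picture is of the moment at which its call begins: read the wrist's pose just before it. camera_info takes no time and is no camera call; for the wrist camera it gives the pose at the moment of the call.
- robot.close_job(): hands the job in, once; it reports no verdict.
The state is a dict: "time_s": time; "joints": joint angles; "joint_vel": joint speeds; "effort": joint torques, N m; "ee_pos": TCP position; "tool_rot": TCP orientation; "ft_force": force on the tool from outside, world axes, zero at the start; "ft_torque": the same for the moment, N m; "finger_gap": opening from 0.0 (shut) to 1.0 (fully open).
Only numpy, scipy, OpenCV 4.12 (cv2) and the standard library are available. Lean on these libraries where they do the work, as an engineer would, in place of code of your own. Each camera call takes 0.05 s, during which the arm holds its last target. There are 200 camera calls.

## Working session

There is one attempt and no reset: what is moved stays moved. The work goes in short steps, Python scripts to look and compute and a tool call to move; the robot and the scene stay as the last step left them, time stands still between calls to the robot, and variables do not carry over. Pictures are saved under pics/ and viewed, about 8 in all and at most 12, crops included, and the job is handed in when it is done.

Besides the shell and the picture viewer there is one more tool, called after ">>>" as a command line: name --pt "numbers of a row" for each row, then --argument value for the rest. drive_tool: Moves the arm, as the interface text tells. Shift numbers are shares of 750 mm and turn numbers shares of 360 degrees, none past 1 either way. Its arguments: {"type":"object","properties":{"increments":{"type":"array","items":{"type":"array","items":{"type":"number","minimum":-1,"maximum":1}}}},"required":["increments"]}

```bash
mkdir -p pics; ls; python3 - <<'E'
from plant import robot
import cv2,numpy as np
s=robot.get_state();print({k:np.round(v,3) for k,v in s.items()})
for n in("top","scene"):
    im=robot.grab_frame(n);cv2.imwrite(f"pics/{n}0.png",im[:,:,::-1]);i=robot.camera_info(n);print(n,np.round(i["camera_matrix"],1).tolist(),i["distortion"],np.round(i["cam_to_world"],3).tolist())
E
```

```text
pics
{'time_s': np.float64(0.0), 'joints': array([-1.202,  0.481,  1.597,  0.   ,  1.065, -0.047]), 'joint_vel': array([ 0.001,  0.001, -0.   , -0.   , -0.   , -0.   ]), 'effort': array([-6.0000e-03, -9.5066e+01, -4.3019e+01, -1.0000e-03,  1.2000e-02,
       -0.0000e+00]), 'ee_pos': array([ 0.262, -0.594,  0.25 ]), 'tool_rot': array([ 0.146, -0.146,  0.692, -0.691]), 'ft_force': array([-0.115,  0.35 ,  0.491]), 'ft_torque': array([0.021, 0.005, 0.002]), 'finger_gap': np.float64(1.001)}
top [[502.9, 0.0, 316.0], [0.0, 502.9, 241.8], [0.0, 0.0, 1.0]] [-0.07690391  0.          0.          0.          0.        ] [[0.001, 0.992, -0.128, 0.453], [-1.0, 0.002, 0.01, 0.015], [0.01, 0.128, 0.992, 1.161], [0.0, 0.0, 0.0, 1.0]]
scene [[462.5, 0.0, 330.0], [0.0, 462.5, 242.9], [0.0, 0.0, 1.0]] [-0.06975813  0.          0.          0.          0.        ] [[-0.731, -0.479, 0.486, 1.158], [0.682, -0.52, 0.514, 0.605], [0.007, 0.707, 0.707, 0.897], [0.0, 0.0, 0.0, 1.0]]
```

View pics/top0.png

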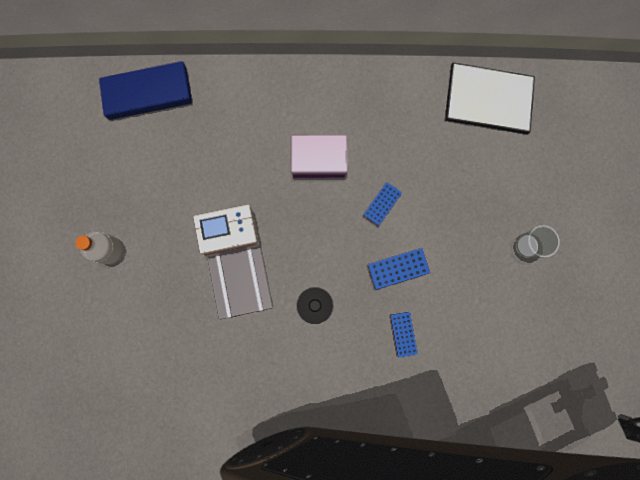

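View pics/scene0.png

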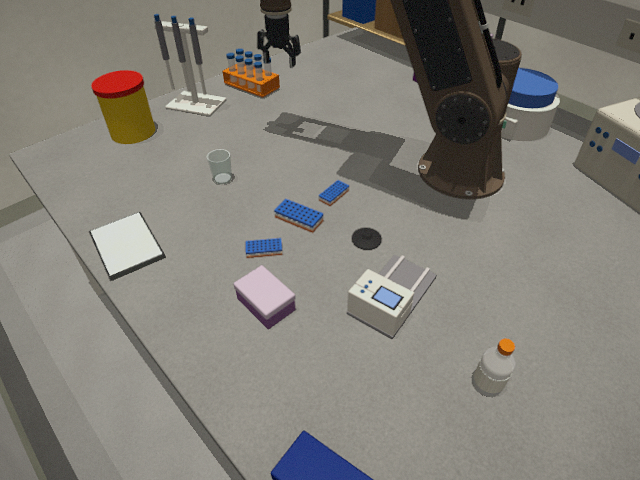

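The top view shows three blue racks: A at (382,204), B at (398,268) and C at (403,334). B looks the largest, about 60 x 28 px, which fits 130 x 60 mm. The reader is at (235,265) with its mouth towards the robot. The bottle is at (100,248), the rotor lid at (315,305), the beaker at (530,245) and the tip box at (320,155). The scene view agrees.

Next I measure them and confirm with one crop.

```bash
cat > h.py <<'E'
from plant import robot
import cv2,numpy as np
from scipy.spatial.transform import Rotation as R
def ray(n,px,z,ci=None):
    i=ci or robot.camera_info(n);K=np.array(i["camera_matrix"]);T=np.array(i["cam_to_world"])
    p=cv2.undistortPoints(np.float64(px).reshape(-1,1,2),K,np.array(i["distortion"]))[:,0]
    d=np.c_[p[:,0],-p[:,1],-np.ones(len(p))]@T[:3,:3].T
    return T[:3,3]+d*((z-T[2,3])/d[:,2])[:,None]
def rot(): q=robot.get_state()["tool_rot"];return R.from_quat(np.roll(q,-1))
def go(pos,Rt):
    "numbers for drive_tool from the present pose to pos, rotation Rt"
    s=robot.get_state();R0=rot();d=R0.inv().apply(np.array(pos)-s["ee_pos"])/.75
    w=(R0.inv()*Rt).as_rotvec()/(2*np.pi)
    print("shift",d.round(4).tolist(),"turn",w.round(4).tolist(),"mm",np.linalg.norm(d)*750,"deg",np.linalg.norm(w)*360)
def tool(jaw_yaw,tilt,flip=False):
    "jaw axis horizontal at yaw; fingers down, turned by tilt about the jaw axis"
    z=np.array([np.cos(jaw_yaw),np.sin(jaw_yaw),0]);z=-z if flip else z
    y=np.array([0,0,-1.]);x=np.cross(y,z)
    return R.from_matrix(np.c_[x,y,z])*R.from_rotvec([0,0,tilt])
def blobs(n,im,z,lo=(100,120,60),hi=(125,255,255),amin=150):
    m=cv2.inRange(cv2.cvtColor(im,cv2.COLOR_RGB2HSV),lo,hi);m=cv2.morphologyEx(m,cv2.MORPH_CLOSE,np.ones((5,5)))
    out=[]
    for c in cv2.findContours(m,0,cv2.CHAIN_APPROX_NONE)[0]:
        if cv2.contourArea(c)<amin: continue
        w=ray(n,c[:,0],z)[:,:2];r=cv2.minAreaRect(np.float32(w*1000));b=cv2.boxPoints(r)
        e0,e1=b[1]-b[0],b[2]-b[1];e=e0 if np.hypot(*e0)>np.hypot(*e1) else e1
        out.append((c[:,0].mean(0).round(),np.round(r[0],1),np.round(sorted(r[1]),1),round(float(np.degrees(np.arctan2(e[1],e[0])))%180,1)))
    return out
E
python3 - <<'E'
from h import *
im=cv2.imread("pics/top0.png")[:,:,::-1].copy()
for b in blobs("top",im,.03):print("blue",*b)
g=cv2.cvtColor(im,cv2.COLOR_RGB2HSV)
m=cv2.inRange(g,(0,0,170),(180,50,255));m[:195]=0;m[330:]=0;m[:,:185]=0;m[:,285:]=0
for c in cv2.findContours(m,0,cv2.CHAIN_APPROX_NONE)[0]:
    if cv2.contourArea(c)>25:
        ap=cv2.approxPolyDP(c,4,True)[:,0];print("white",cv2.contourArea(c),ap.tolist())
print(rot().as_matrix().round(3))
for n,p,z in(("beaker rim",(544,241),.09),("beaker base",(527,248),0),("lid",(315,305),.02),("tipbox",(319,154),.062),("bottle",(110,250),0)):print(n,ray("top",[p],z).round(3))
a=im[240:300,345:445];b=im[195:330,180:285]
cv2.imwrite("pics/c1.png",np.hstack([cv2.resize(im[180:365,350:450],(300,555),interpolation=2),cv2.resize(b,(431,555),interpolation=2)])[:,:,::-1])
E
```

```text
blue [404. 334.] [ 392.5 -191.4] [43.8 94.4] 9.6
blue [399. 268.] [ 539.8 -182.7] [ 59.2 129.2] 106.7
blue [382. 204.] [ 689.1 -148.2] [43.2 95.6] 144.1
blue [144.  88.] [970.6 417.5] [ 98.2 208.1] 101.3
white 150.0 [[216, 256], [230, 316]]
white 168.5 [[248, 250], [260, 310]]
white 2060.0 [[249, 206], [195, 215], [200, 252], [255, 241]]
[[-0.915 -0.     0.404]
 [-0.404  0.001 -0.915]
 [-0.    -1.    -0.001]]
beaker rim [[ 0.595 -0.496  0.09 ]]
beaker base [[ 0.59  -0.496  0.   ]]
lid [[0.457 0.006 0.02 ]]
tipbox [[ 0.796 -0.002  0.062]]
bottle [[0.583 0.487 0.   ]]
```

View pics/c1.png

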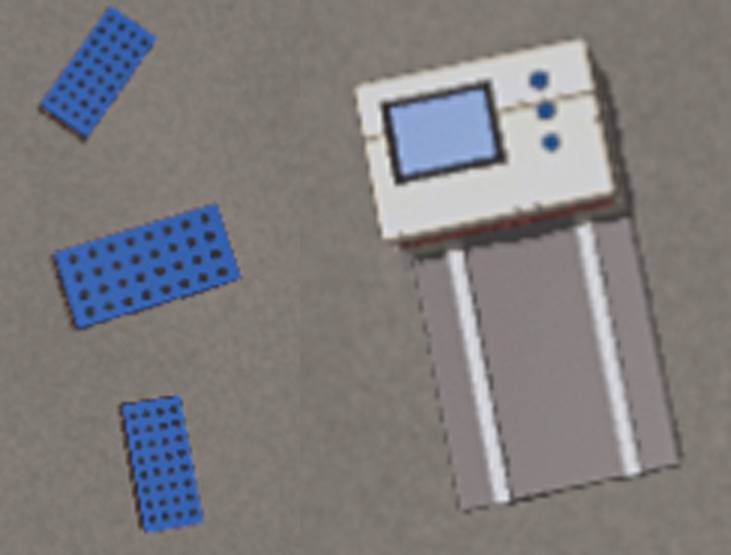

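B is confirmed: 32 holes, measured 59 x 129 mm, against 43 x 95 mm for A and C. Now the reader pose and the pre-grasp, tilted 45° about the jaw axis, with jaws across the 60 mm width.

```bash
python3 - <<'E'
from h import *
im=cv2.imread("pics/top0.png")[:,:,::-1].copy()
m=cv2.inRange(cv2.cvtColor(im,cv2.COLOR_RGB2HSV),(0,0,170),(180,50,255))
L=[]
for x0,x1,y0,y1 in((205,236,256,312),(240,270,250,306)):
    q=[]
    for v in range(y0,y1):
        u=np.where(m[v,x0:x1])[0]
        if len(u): q.append((x0+u.mean(),v))
    w=ray("top",q,.02)[:,:2];l=cv2.fitLine(np.float32(w),cv2.DIST_HUBER,0,.001,.001).ravel();L.append(l);print("strip",l.round(4),np.degrees(np.arctan2(l[1],l[0]))%180)
n=np.array([-L[0][1],L[0][0]]);print("spacing mm",1000*n@(L[1][2:]-L[0][2:]),"(73 expected)")
print("mouth strips",ray("top",[(229,316.6),(260.9,310)],.02).round(4)[:,:2].tolist(),"base",ray("top",[(219,319.1),(272.6,307.6)],.006).round(4)[:,:2].tolist())
Rt=tool(np.radians(16.7),-np.pi/4);g=np.array([.540,-.183,.025]);go(g-.12*Rt.as_matrix()[:,1],Rt);print(Rt.as_matrix()[:,1])
E
```

```text
strip [0.9782 0.2075 0.5055 0.216 ] 11.973895
strip [0.9782 0.2074 0.5193 0.1443] 11.972361
spacing mm -73.02506 (73 expected)
mouth strips [[0.431, 0.1997], [0.446, 0.128]] base [[0.425, 0.2247], [0.4514, 0.1027]]
shift [-0.574, 0.187, -0.4643] turn [0.0902, -0.2174, -0.1021] mm 571.2226902306086 deg 92.35730432581941
[ 0.20319457 -0.67728278 -0.70710678]
```

The reader fits: wall spacing is 73.0 mm as expected, yaw is 12.0° and the mouth is at about (0.4385, 0.1645).

>>> drive_tool --pt "1 -0.574 0.187 -0.4643 0.0902 -0.2174 -0.1021" --pt "1 -0.574 0.187 -0.4643 0.0902 -0.2174 -0.1021" --pt "1 -0.574 0.187 -0.4643 0.0902 -0.2174 -0.1021" --pt "1 -0.574 0.187 -0.4643 0.0902 -0.2174 -0.1021" --pt "1 -0.574 0.187 -0.4643 0.0902 -0.2174 -0.1021" --pt "1 -0.574 0.187 -0.4643 0.0902 -0.2174 -0.1021" --pt "1 -0.574 0.187 -0.4643 0.0902 -0.2174 -0.1021" --pt "1 -0.574 0.187 -0.4643 0.0902 -0.2174 -0.1021" --pt "1 -0.574 0.187 -0.4643 0.0902 -0.2174 -0.1021" --pt "1 -0.574 0.187 -0.4643 0.0902 -0.2174 -0.1021" --pt "1 -0.574 0.187 -0.4643 0.0902 -0.2174 -0.1021" --pt "1 -0.574 0.187 -0.4643 0.0902 -0.2174 -0.1021"

```text
time_s: 1.1
ee_pos: [0.4748, -0.1819, 0.1329]
tool_rot: [-0.348, 0.643, -0.241, 0.638]
ft_force: [-0.1, -0.5, -0.4]
finger_gap: 0.995
```

```bash
python3 - <<'E'
from h import *
Rt=tool(np.radians(16.7),-np.pi/4);g=np.array([.540,-.183,.025]);go(g-.12*Rt.as_matrix()[:,1],Rt);s=robot.get_state();print(s["joints"].round(2),s["time_s"],s["ee_pos"])
E
```

```text
shift [-0.097, -0.0381, 0.0669] turn [0.0098, -0.0238, -0.0109] mm 92.87112660185917 deg 10.05217331677261
[ 0.03  0.54  2.25 -1.34  0.72  1.13] 1.1 [ 0.47483425 -0.18192863  0.13286132]
```

>>> drive_tool --pt "1 -0.097 -0.0381 0.0669 0.0098 -0.0238 -0.0109" --pt "1 -0.097 -0.0381 0.0669 0.0098 -0.0238 -0.0109" --pt "1 -0.097 -0.0381 0.0669 0.0098 -0.0238 -0.0109" --pt "1 -0.097 -0.0381 0.0669 0.0098 -0.0238 -0.0109" --pt "1 -0.097 -0.0381 0.0669 0.0098 -0.0238 -0.0109"

```text
time_s: 1.52
ee_pos: [0.5149, -0.1032, 0.1098]
tool_rot: [-0.362, 0.685, -0.175, 0.607]
ft_force: [0.1, -0.5, 0.1]
finger_gap: 1.001
```

```bash
python3 - <<'E'
from h import *
Rt=tool(np.radians(16.7),-np.pi/4);g=np.array([.540,-.183,.025]);go(g,Rt);s=robot.get_state();print(s["joints"].round(2),s["time_s"],s["ee_pos"])
cv2.imwrite("pics/s2.png",robot.grab_frame("scene")[:,:,::-1])
E
```

```text
shift [-0.0006, 0.1588, 0.002] turn [0.0005, -0.0004, -0.0005] mm 119.1278937753936 deg 0.2968326864236931
[ 0.23  0.65  2.19 -1.32  0.81  1.14] 1.5167 [ 0.51490279 -0.10320163  0.10981631]
```

View pics/s2.png

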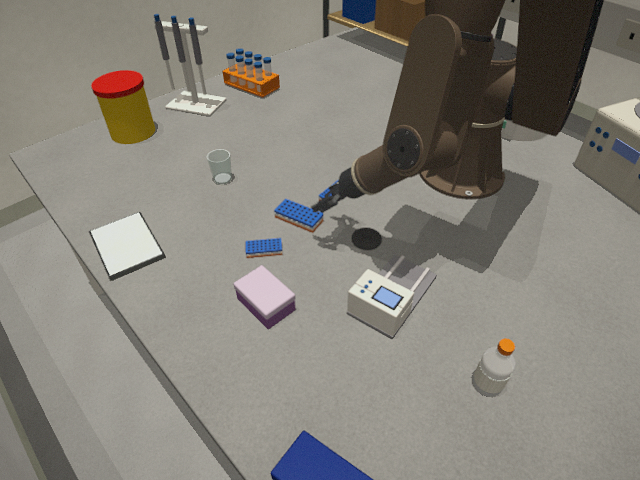

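The gripper stands tilted beside the rack at scene (300,212), clear of the rotor lid at (366,238). Approach, close, then lift.

>>> drive_tool --pt "1 0 0.05 0.002 0 0 0" --pt "1 0 0.1 0.002 0 0 0" --pt "1 0 0.13 0.002 0 0 0" --pt "1 0 0.1588 0.002 0 0 0" --pt "1 0 0.1588 0.002 0 0 0" --pt "-1 0 0.1588 0.002 0 0 0" --pt "-1 0 0.1588 0.002 0 0 0" --pt "-1 0 0.1588 0.002 0 0 0" --pt "-1 0 0.1588 0.002 0 0 0" --pt "-1 0 0.1588 0.002 0 0 0" --pt "-1 0 0.1588 0.002 0 0 0" --pt "-1 0 0.1588 0.002 0 0 0"

```text
time_s: 2.57
ee_pos: [0.5461, -0.1761, 0.0337]
tool_rot: [-0.356, 0.688, -0.183, 0.605]
ft_force: [-6.0, -1.1, 9.0]
finger_gap: 0.683
```

```bash
python3 - <<'E'
from h import *
s=robot.get_state();print(s["joints"].round(2),s["time_s"],s["ee_pos"],s["finger_gap"],s["ft_force"])
p=s["ee_pos"].copy();go(p+[0,0,.12],rot());go(p+[0,0,.12],tool(np.radians(16.7),np.pi/4))
E
```

```text
[ 0.07  0.81  2.14 -1.56  0.76  1.28] 2.5667 [ 0.54612819 -0.17608006  0.03372738] 0.6825039735070516 [-6.00104674 -1.10718349  8.96766083]
shift [0.1124, -0.1138, -0.0024] turn [0.0, 0.0, 0.0] mm 120.00000000000003 deg 0.0
shift [0.1124, -0.1138, -0.0024] turn [0.0026, -0.0036, 0.2489] mm 120.00000000000003 deg 89.63401253002706
```

Joint 4 hit its limit (-1.56), so the grasp came out 9 mm high. I'll open and regrasp at 30° tilt.

```bash
python3 - <<'E'
from h import *
go([.540,-.183,.026],tool(np.radians(16.7),-np.pi/6))
E
```

```text
shift [-0.0026, 0.0121, -0.0102] turn [0.0039, -0.0011, 0.0406] mm 12.047930328360083 deg 14.695600168077892
```

>>> drive_tool --pt "1 0 0 0 0 0 0" --pt "1 0 0 0 0 0 0" --pt "1 0 0 0 0 0 0" --pt "1 0 -0.012 0 0 0 0" --pt "1 0 -0.012 0 0.0039 -0.001 0.041" --pt "1 0 -0.012 0 0.0039 -0.001 0.041" --pt "1 0 -0.012 0 0.0039 -0.001 0.041" --pt "1 0 -0.012 0 0.0039 -0.001 0.041"

```text
time_s: 3.23
ee_pos: [0.5461, -0.1707, 0.0406]
tool_rot: [-0.44, 0.655, -0.262, 0.555]
ft_force: [-0.4, -1.0, 0.9]
finger_gap: 1.0
```

```bash
python3 - <<'E'
from h import *
s=robot.get_state();print(s["joints"].round(2),s["ee_pos"])
go([.540,-.183,.026],tool(np.radians(16.7),-np.pi/6))
im=robot.grab_frame("top");print(*blobs("top",im,.03),sep="\n")
E
```

```text
[-0.07  0.69  2.12 -1.33  0.5   0.89] [ 0.54612969 -0.17066284  0.04062922]
shift [0.002, 0.0236, -0.0126] turn [-0.0004, -0.0006, -0.0007] mm 20.094594325311984 deg 0.35507954852514
(array([409., 262.]), array([ 553.5, -205.9]), array([59.1, 78.3]), 105.9)
(array([382., 204.]), array([ 689. , -148.3]), array([43. , 95.6]), 144.4)
(array([144.,  88.]), array([970.2, 417. ]), array([ 99.2, 208.9]), 101.3)
```

The jaws centred the rack to about (0.546, -0.181). I'll grip there.

```bash
python3 - <<'E'
from h import *
go([.546,-.181,.026],tool(np.radians(16),-np.pi/6))
E
```

```text
shift [0.0026, 0.023, -0.0034] turn [-0.0011, 0.0012, -0.0004] mm 17.528138458715407 deg 0.6105306302057376
```

>>> drive_tool --pt "1 0.0026 0.012 -0.0034 -0.0011 0.0012 0" --pt "1 0.0026 0.023 -0.0034 -0.0011 0.0012 0" --pt "1 0.0026 0.023 -0.0034 -0.0011 0.0012 0" --pt "-1 0.0026 0.023 -0.0034 -0.0011 0.0012 0" --pt "-1 0.0026 0.023 -0.0034 -0.0011 0.0012 0" --pt "-1 0.0026 0.023 -0.0034 -0.0011 0.0012 0" --pt "-1 0.0026 0.023 -0.0034 -0.0011 0.0012 0" --pt "-1 0.0026 0.023 -0.0034 -0.0011 0.0012 0" --pt "-1 0.0026 0.023 -0.0034 -0.0011 0.0012 0"

```text
time_s: 4.03
ee_pos: [0.5457, -0.1802, 0.0248]
tool_rot: [-0.437, 0.656, -0.266, 0.555]
ft_force: [-0.3, -0.4, -1.9]
finger_gap: 0.692
```

```bash
python3 - <<'E'
from h import *
s=robot.get_state();print(s["joints"].round(2),s["time_s"],s["ee_pos"],s["finger_gap"],s["ft_force"])
p=s["ee_pos"].copy();go(p+[0,0,.13],rot());go(p+[0,0,.13],tool(np.radians(16),np.pi/3))
E
```

```text
[-0.08  0.72  2.12 -1.38  0.49  0.94] 4.0333 [ 0.545698   -0.18023859  0.02482238] 0.6923731206542038 [-0.26541356 -0.44706932 -1.92904187]
shift [0.0861, -0.1504, -0.0003] turn [0.0, 0.0, 0.0] mm 130.0 deg 0.0
shift [0.0861, -0.1504, -0.0003] turn [0.0004, 0.0003, 0.2494] mm 130.0 deg 89.78692604304867
```

>>> drive_tool --pt "-1 0.02 -0.035 0 0 0 0" --pt "-1 0.05 -0.088 0 0 0 0" --pt "-1 0.0861 -0.1504 0 0 0 0" --pt "-1 0.0861 -0.1504 0 0 0 0.02" --pt "-1 0.0861 -0.1504 0 0 0 0.035" --pt "-1 0.0861 -0.1504 0 0 0 0.05" --pt "-1 0.0861 -0.1504 0 0 0 0.065" --pt "-1 0.0861 -0.1504 0 0 0 0.08" --pt "-1 0.0861 -0.1504 0 0 0 0.095" --pt "-1 0.0861 -0.1504 0 0 0 0.11" --pt "-1 0.0861 -0.1504 0 0 0 0.12" --pt "-1 0.0861 -0.1504 0 0 0 0.125"

```text
time_s: 5.03
ee_pos: [0.5468, -0.1815, 0.1555]
tool_rot: [0.618, -0.502, 0.497, -0.345]
ft_force: [-1.3, -0.8, -2.5]
finger_gap: 0.689
```

```bash
python3 - <<'E'
from h import *
s=robot.get_state();print(s["joints"].round(2),s["time_s"],s["ee_pos"],s["finger_gap"],s["ft_force"])
go([.546,-.18,.155],tool(np.radians(16),np.pi/3))
E
```

```text
[-0.49  0.58  1.73  0.23  1.04 -0.91] 5.0333 [ 0.54680879 -0.18154735  0.15553722] 0.6887806005176499 [-1.26945864 -0.77465628 -2.48910923]
shift [-0.002, 0.0013, -0.0005] turn [-0.0001, 0.0003, 0.1234] mm 1.8267578320480293 deg 44.414944957809816
```

>>> drive_tool --pt "-1 0 0 0 0 0 0.015" --pt "-1 0 0 0 0 0 0.03" --pt "-1 0 0 0 0 0 0.045" --pt "-1 0 0 0 0 0 0.06" --pt "-1 0 0 0 0 0 0.075" --pt "-1 0 0 0 0 0 0.09" --pt "-1 0 0 0 0 0 0.105" --pt "-1 0 0 0 0 0 0.115" --pt "-1 0 0 0 0 0 0.1234" --pt "-1 0 0 0 0 0 0.1234" --pt "-1 0 0 0 0 0 0.1234"

```text
time_s: 5.95
ee_pos: [0.5457, -0.1805, 0.1538]
tool_rot: [0.701, -0.279, 0.651, -0.088]
ft_force: [0.8, 0.3, -2.4]
finger_gap: 0.688
```

```bash
python3 - <<'E'
from h import *
s=robot.get_state();print(s["joints"].round(2),s["time_s"],s["ee_pos"],s["finger_gap"],s["ft_force"])
go([.546,-.18,.075],tool(np.radians(16),np.pi/3))
im=robot.grab_frame("scene")
cv2.imwrite("pics/s3.png",cv2.resize(im[120:300,220:420],(800,600)[:2] if 0 else (667,600),interpolation=2)[:,:,::-1])
E
```

```text
[-0.68  0.96  1.38  0.52  1.74 -1.14] 5.95 [ 0.54568273 -0.18051397  0.15375041] 0.6881783951678087 [ 0.84884924  0.26377192 -2.39654362]
shift [0.0903, 0.0536, 0.0009] turn [0.0005, -0.0003, 0.0011] mm 78.75272222250952 deg 0.42996632930350165
```

View pics/s3.png

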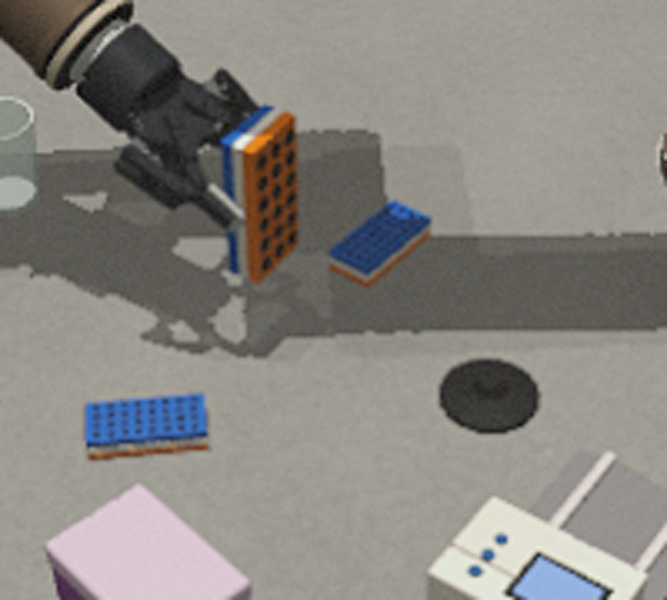

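The rack hangs upright in the gripper, with its orange face towards the reader at crop (270,195). Lowering.

>>> drive_tool --pt "-1 0.02 0.012 0 0 0 0.001" --pt "-1 0.04 0.024 0 0 0 0.001" --pt "-1 0.06 0.0356 0 0 0 0.001" --pt "-1 0.075 0.0445 0 0 0 0.001" --pt "-1 0.085 0.0505 0 0 0 0.001" --pt "-1 0.0903 0.0536 0 0 0 0.001" --pt "-1 0.0926 0.055 0 0 0 0.001" --pt "-1 0.0938 0.0556 0 0 0 0.001" --pt "-1 0.095 0.0563 0 0 0 0.001" --pt "-1 0.095 0.0563 0 0 0 0.001"

```text
time_s: 6.83
ee_pos: [0.5459, -0.1802, 0.0724]
tool_rot: [0.701, -0.277, 0.651, -0.086]
ft_force: [-0.3, -0.6, -2.5]
finger_gap: 0.687
```

```bash
python3 - <<'E'
from h import *
s=robot.get_state();print(s["ee_pos"],s["finger_gap"],s["ft_force"])
go(s["ee_pos"]-[0,0,.005],rot())
E
```

```text
[ 0.54588635 -0.18017546  0.07235474] 0.6871846310754625 [-0.32086229 -0.57950799 -2.51443377]
shift [0.0058, 0.0033, 0.0] turn [0.0, 0.0, 0.0] mm 5.000000000000004 deg 0.0
```

>>> drive_tool --pt "-1 0.0012 0.0007 0 0 0 0" --pt "-1 0.0023 0.0013 0 0 0 0" --pt "-1 0.0035 0.002 0 0 0 0" --pt "-1 0.0046 0.0026 0 0 0 0" --pt "-1 0.0046 0.0026 0 0 0 0"

```text
time_s: 7.25
ee_pos: [0.5456, -0.18, 0.0679]
tool_rot: [0.701, -0.277, 0.651, -0.085]
ft_force: [-0.1, 0.4, -3.3]
finger_gap: 0.69
```

>>> drive_tool --pt "-1 0.0012 0.0007 0 0 0 0" --pt "-1 0.0023 0.0013 0 0 0 0" --pt "-1 0.0029 0.0017 0 0 0 0" --pt "-1 0.0029 0.0017 0 0 0 0"

```text
time_s: 7.58
ee_pos: [0.5457, -0.1801, 0.0656]
tool_rot: [0.701, -0.277, 0.651, -0.085]
ft_force: [-0.2, -0.7, -0.4]
finger_gap: 0.687
```

>>> drive_tool --pt "-1 0.0009 0.0005 0 0 0 0" --pt "-1 0.0014 0.0008 0 0 0 0" --pt "-1 0.0014 0.0008 0 0 0 0"

```text
time_s: 7.83
ee_pos: [0.5457, -0.1801, 0.0655]
tool_rot: [0.702, -0.277, 0.651, -0.085]
ft_force: [-0.5, -3.6, 11.5]
finger_gap: 0.691
```

On the bench with 11 N of contact. Release and back off along the fingers.

>>> drive_tool --pt "-1 -0.0007 -0.0004 0 0 0 0" --pt "0.6 -0.0007 -0.0004 0 0 0 0" --pt "1 -0.0007 -0.0004 0 0 0 0" --pt "1 -0.0007 -0.0004 0 0 0 0" --pt "1 -0.0007 -0.0004 0 0 0 0" --pt "1 -0.0007 -0.0004 0 0 0 0" --pt "1 -0.0007 -0.03 0 0 0 0" --pt "1 -0.0007 -0.07 0 0 0 0" --pt "1 -0.0007 -0.12 0 0 0 0" --pt "1 -0.0007 -0.16 0 0 0 0" --pt "1 -0.0007 -0.16 0 0 0 0"

```text
time_s: 8.75
ee_pos: [0.5761, -0.2845, 0.1274]
tool_rot: [0.702, -0.278, 0.65, -0.088]
ft_force: [1.3, -1.2, 0.3]
finger_gap: 1.004
```

```bash
python3 - <<'E'
from h import *
s=robot.get_state();print(s["ee_pos"],s["finger_gap"],s["ft_force"],s["joints"].round(2))
im=robot.grab_frame("scene")
cv2.imwrite("pics/s4.png",cv2.resize(im[120:300,220:420],(667,600),interpolation=2)[:,:,::-1])
p=[.546,-.2,.25];go(p,tool(np.radians(16),np.pi/3));go([.546,-.15,.25],tool(np.radians(16),-np.pi/6))
E
```

```text
[ 0.57607903 -0.2844622   0.12735505] 1.0043284432623139 [ 1.2859196  -1.21351889  0.26742219] [-0.75  1.1   1.09  0.49  1.89 -1.12]
shift [-0.2016, 0.017, -0.0073] turn [0.0, 0.0001, 0.0006] mm 151.8113380695882 deg 0.20447928202432336
shift [-0.2338, 0.0724, 0.0111] turn [-0.0, 0.0001, -0.2494] mm 183.75384683416914 deg 89.79689041583327
```

View pics/s4.png

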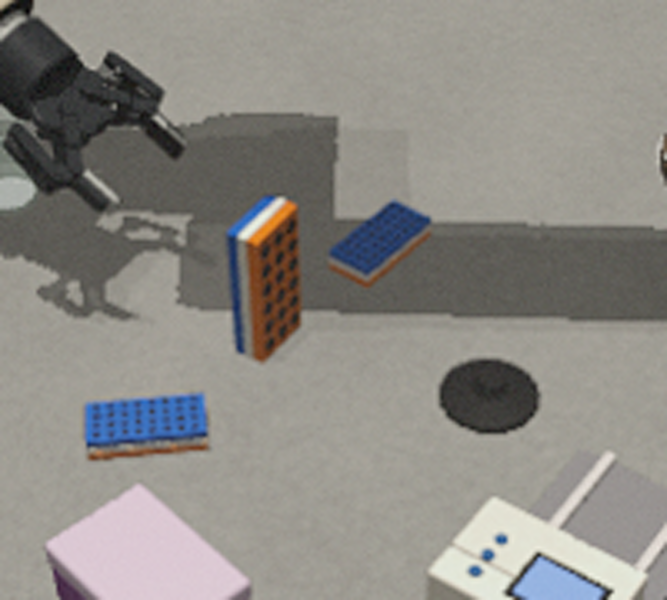

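It stands by itself at crop (265,280), orange face on the +y side. Next go up and over to grasp it from the orange side, 25 mm above its centre.

```bash
python3 - <<'E'
from h import *
s=robot.get_state();go(s["ee_pos"]+[0,0,.17],rot());go([.5195,-.089,.24],tool(np.radians(16),-np.pi/6))
E
```

```text
shift [-0.1959, -0.114, 0.0001] turn [0.0, 0.0, 0.0] mm 170.00000000000003 deg 0.0
shift [-0.2665, 0.1551, -0.0005] turn [-0.0, 0.0001, -0.2494] mm 231.27212290404657 deg 89.79689041583327
```

>>> drive_tool --pt "1 -0.1959 -0.114 0 0 0 0" --pt "1 -0.1959 -0.114 0 0 0 0" --pt "1 -0.1959 -0.114 0 0 0 0" --pt "1 -0.1959 -0.114 0 0 0 0" --pt "1 -0.1959 -0.114 0 0 0 -0.03" --pt "1 -0.3357 0.1148 0 0 0 -0.2494" --pt "1 -0.3357 0.1148 0 0 0 -0.2494" --pt "1 -0.3357 0.1148 0 0 0 -0.2494" --pt "1 -0.3357 0.1148 0 0 0 -0.2494" --pt "1 -0.3357 0.1148 0 0 0 -0.2494" --pt "1 -0.3357 0.1148 0 0 0 -0.2494" --pt "1 -0.3357 0.1148 0 0 0 -0.2494"

```text
time_s: 9.8
ee_pos: [0.5179, -0.0847, 0.3006]
tool_rot: [0.579, -0.552, 0.441, -0.407]
ft_force: [-0.2, -0.4, -0.2]
finger_gap: 1.0
```

```bash
python3 - <<'E'
from h import *
s=robot.get_state();print(s["joints"].round(2),s["ee_pos"]);go([.5195,-.089,.24],tool(np.radians(16),-np.pi/6))
im=robot.grab_frame("top");print(*blobs("top",im,.13,(0,150,100),(20,255,255),60),sep="\n")
E
```

```text
[-0.26  0.27  1.8   0.06  1.11 -0.57] [ 0.51793832 -0.08465659  0.30062692]
shift [0.0112, 0.0803, 0.0003] turn [-0.0003, 0.0007, -0.0932] mm 60.80236549670382 deg 33.57027187976153
(array([ 82., 242.]), array([584.5, 494.1]), array([27.5, 28.7]), 90.2)
```

>>> drive_tool --pt "1 0 0 0 0 0 -0.0932" --pt "1 0 0 0 0 0 -0.0932" --pt "1 0 0 0 0 0 -0.0932" --pt "1 0.0112 0.0803 0 0 0 -0.0932" --pt "1 0.0112 0.0803 0 0 0 -0.0932" --pt "1 0.0112 0.0803 0 0 0 -0.0932" --pt "1 0.0112 0.0803 0 0 0 -0.0932" --pt "1 0.0112 0.0803 0 0 0 -0.0932"

```text
time_s: 10.52
ee_pos: [0.5192, -0.0906, 0.238]
tool_rot: [-0.437, 0.657, -0.267, 0.553]
ft_force: [0.1, 0.3, -0.1]
finger_gap: 0.998
```

```bash
python3 - <<'E'
from h import *
s=robot.get_state();print(s["joints"].round(2),s["ee_pos"]);go([.5402,-.161,.09],tool(np.radians(16),-np.pi/6))
im=robot.grab_frame("scene")
cv2.imwrite("pics/s5.png",cv2.resize(im[120:300,220:420],(667,600),interpolation=2)[:,:,::-1])
E
```

```text
[ 0.1   0.32  2.04 -0.72  0.83  0.33] [ 0.51922533 -0.0906342   0.2379654 ]
shift [-0.0121, 0.2199, 0.002] turn [0.0007, 0.0009, -0.0013] mm 165.18184473480602 deg 0.6120471068273957
```

View pics/s5.png

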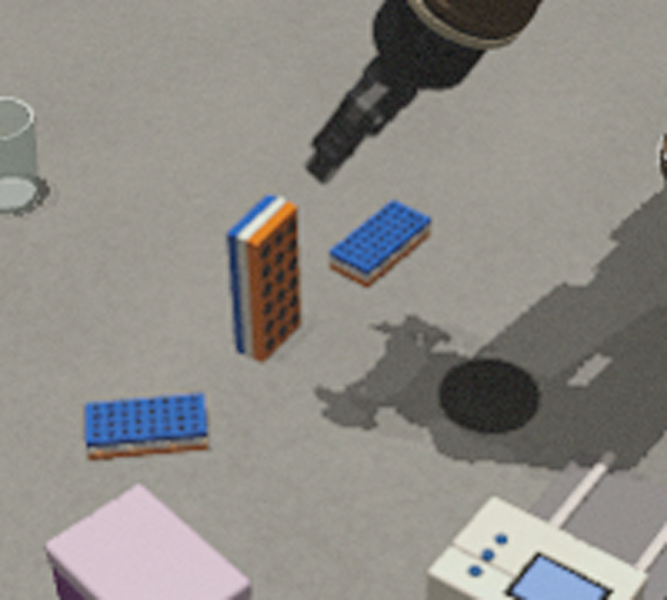

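The gripper is above and beside the standing rack, clear of it. I'll check the rack's position from its top end's centre at crop (262,221), which is pixel (298.6,186.3).

```bash
python3 - <<'E'
from h import *
f=lambda u,v:(220+u/3.335,120+v/3.333)
print(ray("scene",[f(262,221),f(228,235),f(272,197),f(297,203),f(250,247)],.13).round(4))
E
```

```text
[[ 0.5462 -0.1666  0.13  ]
 [ 0.5776 -0.1712  0.13  ]
 [ 0.5196 -0.1853  0.13  ]
 [ 0.5099 -0.1655  0.13  ]
 [ 0.5745 -0.1478  0.13  ]]
```

Image and prediction agree within 4 mm. Moving in.

>>> drive_tool --pt "1 -0.006 0.05 0.003 0 0 0" --pt "1 -0.0115 0.1 0.006 0 0 0" --pt "1 -0.0115 0.14 0.006 0 0 0" --pt "1 -0.0115 0.17 0.006 0 0 0" --pt "1 -0.0115 0.195 0.006 0 0 0" --pt "1 -0.0115 0.219 0.006 0 0 0" --pt "1 -0.0115 0.219 0.006 0 0 0" --pt "1 -0.0115 0.219 0.006 0 0 0"

```text
time_s: 11.23
ee_pos: [0.5449, -0.1622, 0.0926]
tool_rot: [-0.436, 0.655, -0.267, 0.556]
ft_force: [-0.1, -1.0, 0.5]
finger_gap: 0.997
```

```bash
python3 - <<'E'
from h import *
s=robot.get_state();print(s["joints"].round(2),s["ee_pos"],s["ft_force"]);go([.543,-.16,.09],tool(np.radians(16),-np.pi/6))
im=robot.grab_frame("scene")
cv2.imwrite("pics/s6.png",cv2.resize(im[150:270,260:380],(600,600),interpolation=2)[:,:,::-1])
E
```

```text
[-0.05  0.59  2.1  -1.1   0.55  0.66] [ 0.54489402 -0.16220907  0.09263818] [-0.09697985 -1.01632278  0.47601421]
shift [-0.0048, 0.0013, -0.0016] turn [0.0004, 0.0, -0.0009] mm 3.9277642960600123 deg 0.3616630874175697
```

View pics/s6.png

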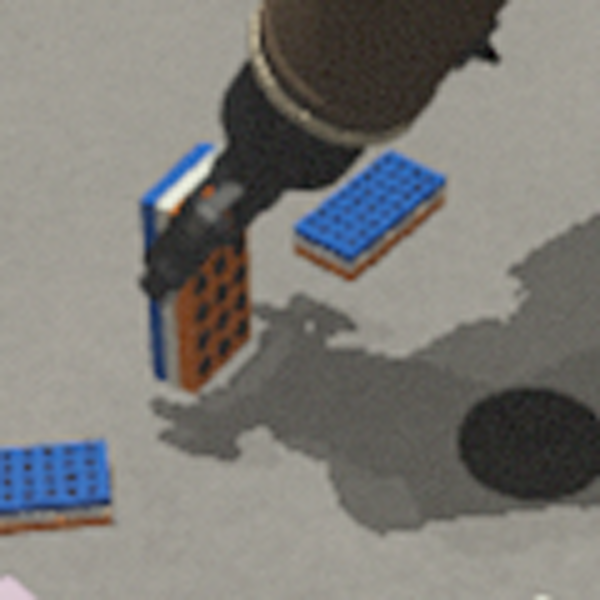

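The near finger covers the rack's upper side at crop (190,260), with the rack between the fingers and still standing. Close, then lift.

>>> drive_tool --pt "-1 -0.004 0 0 0 0 0" --pt "-1 -0.004 0 0 0 0 0" --pt "-1 -0.004 0 0 0 0 0" --pt "-1 -0.004 0 0 0 0 0" --pt "-1 -0.004 0 0 0 0 0" --pt "-1 -0.004 0 0 0 0 0" --pt "-1 -0.004 0 0 0 0 0"

```text
time_s: 11.87
ee_pos: [0.5442, -0.1582, 0.0921]
tool_rot: [-0.437, 0.656, -0.266, 0.555]
ft_force: [-4.9, 2.1, 14.0]
finger_gap: 0.695
```

```bash
python3 - <<'E'
from h import *
s=robot.get_state();print(s["joints"].round(2),s["ee_pos"],s["ft_force"],s["finger_gap"]);go(s["ee_pos"]+[0,0,.09],tool(np.radians(16),np.pi/3))
E
```

```text
[-0.04  0.59  2.1  -1.11  0.55  0.67] [ 0.54415372 -0.15823395  0.09207556] [-4.94263797  2.10810002 13.98467894] 0.6950271255640583
shift [0.0596, -0.1042, -0.0002] turn [0.0003, 0.0003, 0.2493] mm 90.00000000000003 deg 89.75447372236235
```

>>> drive_tool --pt "-1 0.015 -0.026 0 0 0 0" --pt "-1 0.035 -0.06 0 0 0 0" --pt "-1 0.0596 -0.1042 0 0 0 0.01" --pt "-1 0.0596 -0.1042 0 0 0 0.025" --pt "-1 0.0596 -0.1042 0 0 0 0.04" --pt "-1 0.0596 -0.1042 0 0 0 0.055" --pt "-1 0.0596 -0.1042 0 0 0 0.07" --pt "-1 0.0596 -0.1042 0 0 0 0.085" --pt "-1 0.0596 -0.1042 0 0 0 0.1" --pt "-1 0.0596 -0.1042 0 0 0 0.115" --pt "-1 0.0596 -0.1042 0 0 0 0.125" --pt "-1 0.0596 -0.1042 0 0 0 0.125"

```text
time_s: 12.87
ee_pos: [0.5449, -0.16, 0.1806]
tool_rot: [0.617, -0.502, 0.498, -0.345]
ft_force: [-1.9, -1.1, -2.1]
finger_gap: 0.693
```

```bash
python3 - <<'E'
from h import *
s=robot.get_state();print(s["joints"].round(2),s["ee_pos"],s["ft_force"],s["finger_gap"]);go([.546,-.18,.16],tool(np.radians(16),np.pi/3))
E
```

```text
[-0.46  0.53  1.74  0.23  1.07 -0.87] [ 0.54491386 -0.15995382  0.18060322] [-1.88156229 -1.13904851 -2.13571823] 0.6933501887064139
shift [0.0325, 0.0195, -0.006] turn [0.0001, -0.0001, 0.1235] mm 28.766678461151542 deg 44.46350981149219
```

>>> drive_tool --pt "-1 0 0 0 0 0 0.015" --pt "-1 0 0 0 0 0 0.03" --pt "-1 0 0 0 0 0 0.045" --pt "-1 0.0325 0.0195 -0.006 0 0 0.06" --pt "-1 0.0325 0.0195 -0.006 0 0 0.075" --pt "-1 0.0325 0.0195 -0.006 0 0 0.09" --pt "-1 0.0325 0.0195 -0.006 0 0 0.105" --pt "-1 0.0325 0.0195 -0.006 0 0 0.115" --pt "-1 0.0325 0.0195 -0.006 0 0 0.1235" --pt "-1 0.0325 0.0195 -0.006 0 0 0.1235" --pt "-1 0.0325 0.0195 -0.006 0 0 0.1235"

```text
time_s: 13.78
ee_pos: [0.5453, -0.1778, 0.1593]
tool_rot: [0.7, -0.28, 0.651, -0.087]
ft_force: [-0.1, 0.9, -1.5]
finger_gap: 0.693
```

```bash
python3 - <<'E'
from h import *
s=robot.get_state();print(s["joints"].round(2),s["ee_pos"],s["ft_force"],s["finger_gap"]);go([.546,-.18,.06],tool(np.radians(16),np.pi/3))
im=robot.grab_frame("scene")
cv2.imwrite("pics/s7.png",cv2.resize(im[120:300,220:420],(667,600),interpolation=2)[:,:,::-1])
E
```

```text
[-0.68  0.95  1.38  0.52  1.74 -1.13] [ 0.54528831 -0.17780689  0.15934013] [-0.11864335  0.93939087 -1.46886437] 0.6934838435087065
shift [0.1159, 0.0642, 0.0006] turn [0.0007, -0.0003, 0.0009] mm 99.36688397104473 deg 0.4265327008840108
```

View pics/s7.png

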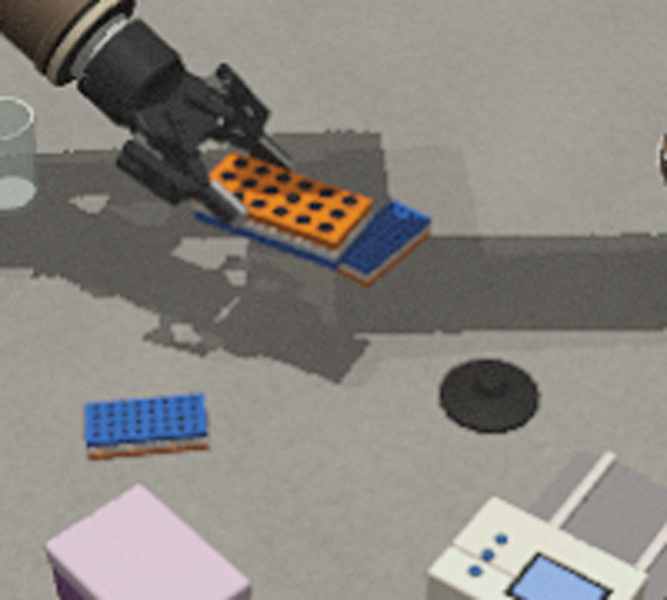

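The rack is level, orange face up, at crop (290,200). Lower to the bench.

>>> drive_tool --pt "-1 0.035 0.0195 0 0 0 0.001" --pt "-1 0.075 0.0415 0 0 0 0.001" --pt "-1 0.1 0.0555 0 0 0 0.001" --pt "-1 0.1159 0.0642 0 0 0 0.001" --pt "-1 0.125 0.0695 0 0 0 0.001" --pt "-1 0.135 0.075 0 0 0 0.001" --pt "-1 0.141 0.0783 0 0 0 0.001" --pt "-1 0.1445 0.0803 0 0 0 0.001" --pt "-1 0.1468 0.0816 0 0 0 0.001" --pt "-1 0.148 0.0823 0 0 0 0.001" --pt "-1 0.1491 0.083 0 0 0 0.001" --pt "-1 0.1491 0.083 0 0 0 0.001"

```text
time_s: 14.83
ee_pos: [0.5459, -0.1811, 0.0323]
tool_rot: [0.701, -0.276, 0.652, -0.085]
ft_force: [-0.2, 0.2, -2.0]
finger_gap: 0.691
```

>>> drive_tool --pt "-1 0.0012 0.0006 0 0 0 0" --pt "-1 0.0023 0.0013 0 0 0 0" --pt "-1 0.0035 0.0019 0 0 0 0" --pt "-1 0.0041 0.0023 0 0 0 0" --pt "-1 0.0041 0.0023 0 0 0 0"

```text
time_s: 15.25
ee_pos: [0.5458, -0.181, 0.0286]
tool_rot: [0.701, -0.276, 0.652, -0.084]
ft_force: [-0.5, -0.7, -1.6]
finger_gap: 0.689
```

>>> drive_tool --pt "-1 0.0012 0.0006 0 0 0 0" --pt "-1 0.0023 0.0013 0 0 0 0" --pt "-1 0.0023 0.0013 0 0 0 0"

```text
time_s: 15.5
ee_pos: [0.5458, -0.181, 0.0284]
tool_rot: [0.702, -0.276, 0.652, -0.084]
ft_force: [-3.0, -3.5, 15.5]
finger_gap: 0.693
```

In contact. Ease, release, back off, then turn upright.

>>> drive_tool --pt "-1 0.0012 0.0006 0 0 0 0" --pt "0.5 0.0012 0.0006 0 0 0 0" --pt "1 0.0012 0.0006 0 0 0 0" --pt "1 0.0012 0.0006 0 0 0 0" --pt "1 0.0012 0.0006 0 0 0 0" --pt "1 0.0012 0.0006 0 0 0 0" --pt "1 -0.01 -0.03 0 0 0 0" --pt "1 -0.03 -0.07 0 0 0 0" --pt "1 -0.06 -0.1 0 0 0 0" --pt "1 -0.1 -0.13 0 0 0 0" --pt "1 -0.14 -0.13 0 0 0 0" --pt "1 -0.16 -0.13 0 0 0 0"

```text
time_s: 16.5
ee_pos: [0.5534, -0.2049, 0.1823]
tool_rot: [0.702, -0.277, 0.651, -0.086]
ft_force: [0.5, 0.2, 0.7]
finger_gap: 1.0
```

```bash
python3 - <<'E'
from h import *
s=robot.get_state();print(s["joints"].round(2),s["ee_pos"],s["ft_force"])
im=robot.grab_frame("top");print(*blobs("top",im,.03,(0,150,100),(20,255,255),100),sep="\n")
im=robot.grab_frame("scene");print(*blobs("scene",im,.03,(5,170,120),(18,255,255),100),sep="\n")
go([.546,-.17,.2],tool(np.radians(16),0))
E
```

```text
[-0.7   0.95  1.31  0.52  1.81 -1.11] [ 0.55344995 -0.20487915  0.18230567] [0.53035251 0.18227313 0.73509785]
(array([387., 269.]), array([ 536.9, -158.5]), array([ 59.4, 130. ]), 109.4)
(array([ 82., 242.]), array([597.2, 540.5]), array([30.1, 31.5]), 90.2)
(array([507., 345.]), array([492.7, 470.3]), array([30.9, 33.1]), 136.5)
(array([305., 216.]), array([ 539.6, -153.6]), array([ 61.9, 130.5]), 109.7)
(array([252.,  81.]), array([ 139.8, -944.2]), array([186.8, 248.4]), 104.0)
shift [-0.0447, 0.0279, 0.0033] turn [0.0002, 0.0003, -0.1668] mm 39.59124274330047 deg 60.03634313039717
```

It lies orange up at (0.538, -0.157), yaw 109.4°, 59 x 130 mm, and both cameras agree. Now a vertical regrasp 20 mm towards the end that will trail, with fingertips high enough to clear the guide walls.

```bash
python3 - <<'E'
from h import *
go([.5314,-.138,.12],tool(np.radians(19.4),0))
E
```

```text
shift [0.0246, 0.1214, -0.0035] turn [-0.0047, -0.0082, -0.1667] mm 92.93658646304864 deg 60.11684913677173
```

>>> drive_tool --pt "1 0 0 0 -0.0047 -0.0082 -0.1667" --pt "1 0 0 0 -0.0047 -0.0082 -0.1667" --pt "1 0 0 0 -0.0047 -0.0082 -0.1667" --pt "1 0 0 0 -0.0047 -0.0082 -0.1667" --pt "1 0 0 0 -0.0047 -0.0082 -0.1667" --pt "1 0.0246 0.1214 -0.0035 -0.0047 -0.0082 -0.1667" --pt "1 0.0246 0.1214 -0.0035 -0.0047 -0.0082 -0.1667" --pt "1 0.0246 0.1214 -0.0035 -0.0047 -0.0082 -0.1667" --pt "1 0.0246 0.1214 -0.0035 -0.0047 -0.0082 -0.1667" --pt "1 0.0246 0.1214 -0.0035 -0.0047 -0.0082 -0.1667" --pt "1 0.0246 0.1214 -0.0035 -0.0047 -0.0082 -0.1667"

```text
time_s: 17.52
ee_pos: [0.5307, -0.1373, 0.1174]
tool_rot: [0.578, -0.577, 0.41, -0.406]
ft_force: [0.7, 0.8, 0.6]
finger_gap: 1.003
```

```bash
python3 - <<'E'
from h import *
s=robot.get_state();print(s["joints"].round(2),s["ee_pos"]);go([.5314,-.138,.033],tool(np.radians(19.4),0))
E
```

```text
[-0.31  0.52  1.95  0.    0.68 -0.65] [ 0.53071091 -0.13726193  0.1173543 ]
shift [0.0017, 0.1125, 0.0009] turn [0.0005, 0.0003, -0.0007] mm 84.36034672844467 deg 0.3217117437981769
```

>>> drive_tool --pt "1 0.0017 0.05 0.001 0 0 0" --pt "1 0.0017 0.09 0.001 0 0 0" --pt "1 0.0017 0.1125 0.001 0 0 0" --pt "1 0.0017 0.1125 0.001 0 0 0" --pt "1 0.0017 0.1125 0.001 0 0 0" --pt "-1 0.0017 0.1125 0.001 0 0 0" --pt "-1 0.0017 0.1125 0.001 0 0 0" --pt "-1 0.0017 0.1125 0.001 0 0 0" --pt "-1 0.0017 0.1125 0.001 0 0 0" --pt "-1 0.0017 0.1125 0.001 0 0 0" --pt "-1 0.0017 0.1125 0.001 0 0 0" --pt "-1 0.0017 0.1125 0.001 0 0 0"

```text
time_s: 18.52
ee_pos: [0.5329, -0.14, 0.0351]
tool_rot: [0.577, -0.577, 0.409, -0.409]
ft_force: [-1.5, -3.4, 6.0]
finger_gap: 0.68
```

```bash
python3 - <<'E'
from h import *
s=robot.get_state();print(s["joints"].round(2),s["ee_pos"],s["finger_gap"],s["ft_force"])
d=np.array([np.cos(np.radians(11.97)),np.sin(np.radians(11.97)),0]);m=np.array([.4385,.1645,0])
P=m+d*(.073-.02)+[0,0,.16];print("place tcp",P)
go(s["ee_pos"]+[0,0,.12],rot());go(P,tool(np.radians(101.97),0))
E
```

```text
[-0.31  0.65  1.98  0.    0.51 -0.65] [ 0.5328878  -0.13999077  0.03514428] 0.6796927403337802 [-1.52071297 -3.40819809  5.99555136]
place tcp [0.49034759 0.17549217 0.16      ]
shift [-0.0001, -0.16, 0.0] turn [0.0, 0.0, 0.0] mm 120.0 deg 0.0
shift [-0.4158, -0.1661, 0.0858] turn [-0.0001, -0.2295, -0.0001] mm 341.9475232247308 deg 82.62899249484842
```

>>> drive_tool --pt "-1 0 -0.03 0 0 0 0" --pt "-1 0 -0.08 0 0 0 0" --pt "-1 0 -0.13 0 0 0 0" --pt "-1 0 -0.1661 0 0 -0.015 0" --pt "-1 -0.03 -0.1661 0.006 0 -0.033 0" --pt "-1 -0.07 -0.1661 0.014 0 -0.05 0" --pt "-1 -0.12 -0.1661 0.025 0 -0.068 0" --pt "-1 -0.17 -0.1661 0.035 0 -0.085 0" --pt "-1 -0.22 -0.1661 0.045 0 -0.103 0" --pt "-1 -0.26 -0.1661 0.054 0 -0.12 0" --pt "-1 -0.3 -0.1661 0.062 0 -0.137 0" --pt "-1 -0.33 -0.1661 0.068 0 -0.15 0"

```text
time_s: 19.52
ee_pos: [0.498, 0.1132, 0.1598]
tool_rot: [0.701, -0.699, 0.1, -0.1]
ft_force: [0.1, -0.7, -3.0]
finger_gap: 0.68
```

```bash
python3 - <<'E'
from h import *
s=robot.get_state();print(s["joints"].round(2),s["ee_pos"],s["finger_gap"],s["ft_force"])
go([.4903,.1755,.16],tool(np.radians(101.97),0))
E
```

```text
[ 0.16  0.41  2.    0.    0.73 -1.13] [0.49803316 0.11316214 0.15979685] 0.6801404680844613 [ 0.09575254 -0.74076976 -3.01715657]
shift [-0.0332, -0.0001, 0.0769] turn [-0.0004, -0.0784, -0.0002] mm 62.81601237010441 deg 28.240749178520065
```

>>> drive_tool --pt "-1 -0.015 0 0.03 0 -0.018 0" --pt "-1 -0.0332 0 0.0769 0 -0.036 0" --pt "-1 -0.0332 0 0.0769 0 -0.055 0" --pt "-1 -0.0332 0 0.0769 0 -0.07 0" --pt "-1 -0.0332 0 0.0769 0 -0.0784 0" --pt "-1 -0.0332 0 0.0769 0 -0.0784 0" --pt "-1 -0.0332 0 0.0769 0 -0.0784 0" --pt "-1 -0.0332 0 0.0769 0 -0.0784 0"

```text
time_s: 20.18
ee_pos: [0.4912, 0.1732, 0.1593]
tool_rot: [0.704, -0.703, -0.07, 0.071]
ft_force: [0.5, 0.5, -1.5]
finger_gap: 0.677
```

```bash
python3 - <<'E'
from h import *
s=robot.get_state();print(s["joints"].round(2),s["ee_pos"],s["finger_gap"],s["ft_force"])
go([.4903,.1755,.16],tool(np.radians(101.97),0))
a=robot.grab_frame("scene");b=robot.grab_frame("top")
zt=s["ee_pos"][2]-.0351+.03
print(zt,*blobs("scene",a,zt,(3,170,100),(18,255,255),60),"top",*blobs("top",b,zt,(3,150,100),(18,255,255),60),sep="\n")
cv2.imwrite("pics/s8.png",np.hstack([cv2.resize(a[200:350,320:450],(390,450)),cv2.resize(b[190:340,180:310],(390,450))])[:,:,::-1])
E
```

```text
[ 0.28  0.42  1.98  0.    0.74 -1.49] [0.49119563 0.17318096 0.1592534 ] 0.6769994977193581 [ 0.47833954  0.51537237 -1.49134523]
shift [-0.0006, -0.001, 0.0033] turn [-0.0004, -0.0015, -0.0002] mm 2.595671229246709 deg 0.5593572476956024
0.1541533982477397
(array([506., 347.]), array([591.8, 490.6]), array([27. , 37.4]), 12.3)
(array([405., 242.]), array([513. , 178.9]), array([ 61. , 133.7]), 10.9)
(array([106.,  90.]), array([  700.7, -1023.9]), array([ 75.5, 163.6]), 81.8)
(array([130.,  79.]), array([  602.8, -1036.6]), array([ 60.9, 139. ]), 72.4)
(array([250.,  78.]), array([ 287.9, -738.6]), array([159.8, 254.8]), 101.8)
top
(array([ 82., 242.]), array([581.4, 482.9]), array([26.8, 28. ]), 90.2)
```

View pics/s8.png

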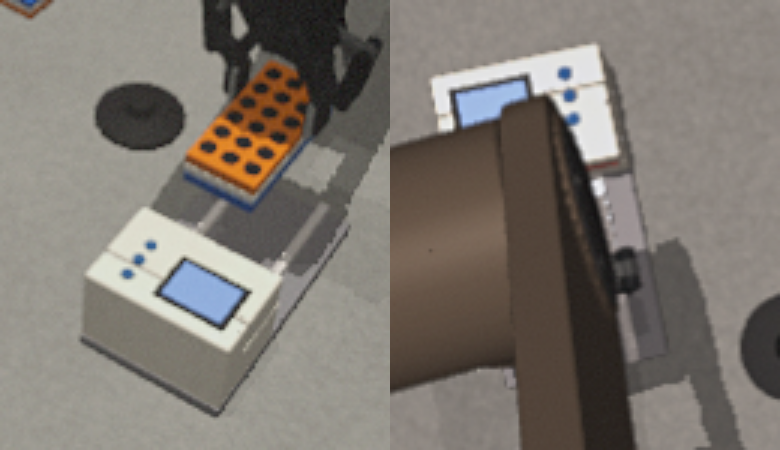

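The rack is held orange up over the channel and aligned with it. I'll cross-check the channel line from the scene camera before lowering.

```bash
python3 - <<'E'
from h import *
im=cv2.imread("pics/scene0.png")[:,:,::-1].copy()
m=cv2.inRange(cv2.cvtColor(im,cv2.COLOR_RGB2HSV),(0,0,165),(180,60,255));m[:252]=0;m[298:]=0;m[:,:385]=0;m[:,440:]=0
d=np.array([np.cos(np.radians(11.97)),np.sin(np.radians(11.97))])
for c in cv2.findContours(m,0,cv2.CHAIN_APPROX_NONE)[0]:
    if len(c)<12: continue
    w=ray("scene",c[:,0],.02)[:,:2]-[.4385,.1645]
    a=w@d;b=w@[-d[1],d[0]];print(len(c),"along",a.min().round(4),a.max().round(4),"across",np.median(b).round(4),b.min().round(4),b.max().round(4))
s=robot.get_state();P=np.r_[np.array([.4385,.1645])+.049*d+.0005*np.array([-d[1],d[0]]),.065];print(P);go(P,tool(np.radians(11.97+90),0))
E
```

```text
159 along -0.0014 0.1205 across 0.0078 -0.0401 0.047
[0.48633086 0.1751517  0.065     ]
shift [-0.0056, 0.1253, 0.0037] turn [-0.0003, -0.0014, -0.0003] mm 94.13362886875105 deg 0.5273817900742328
```

The scene camera puts the wall's outer edge at -40.1 mm (-40.5 expected) and the mouth at -1.4 mm, which agrees. Lowering.

>>> drive_tool --pt "-1 -0.0056 0.02 0.0037 0 -0.0014 0" --pt "-1 -0.0056 0.05 0.0037 0 -0.0014 0" --pt "-1 -0.0056 0.08 0.0037 0 -0.0014 0" --pt "-1 -0.0056 0.1 0.0037 0 -0.0014 0" --pt "-1 -0.0056 0.115 0.0037 0 -0.0014 0" --pt "-1 -0.0056 0.1253 0.0037 0 -0.0014 0" --pt "-1 -0.0056 0.1253 0.0037 0 -0.0014 0" --pt "-1 -0.0056 0.1253 0.0037 0 -0.0014 0"

```text
time_s: 20.95
ee_pos: [0.4861, 0.1752, 0.0648]
tool_rot: [0.704, -0.703, -0.073, 0.075]
ft_force: [-0.3, 0.6, -1.8]
finger_gap: 0.678
```

```bash
python3 - <<'E'
from h import *
s=robot.get_state();print(s["ee_pos"],s["finger_gap"],s["ft_force"])
go([.48633,.17515,.049],tool(np.radians(101.97),0))
E
```

```text
[0.48614798 0.17520782 0.06480598] 0.6782753673033008 [-0.33113373  0.63578529 -1.75841446]
shift [0.0003, 0.0211, -0.0002] turn [-0.0003, 0.0002, -0.0004] mm 15.807130352775337 deg 0.1919214715731903
```

>>> drive_tool --pt "-1 0 0.005 0 0 0 0" --pt "-1 0 0.009 0 0 0 0" --pt "-1 0 0.012 0 0 0 0" --pt "-1 0 0.0145 0 0 0 0" --pt "-1 0 0.017 0 0 0 0" --pt "-1 0 0.019 0 0 0 0" --pt "-1 0 0.0205 0 0 0 0" --pt "-1 0 0.0205 0 0 0 0"

```text
time_s: 21.62
ee_pos: [0.486, 0.1753, 0.0492]
tool_rot: [0.704, -0.703, -0.074, 0.075]
ft_force: [0.1, 0.4, -3.4]
finger_gap: 0.683
```

>>> drive_tool --pt "-1 0 0.0013 0 0 0 0" --pt "-1 0 0.0025 0 0 0 0" --pt "-1 0 0.003 0 0 0 0" --pt "-1 0 0.003 0 0 0 0"

```text
time_s: 21.95
ee_pos: [0.4861, 0.1753, 0.0472]
tool_rot: [0.704, -0.703, -0.074, 0.075]
ft_force: [-0.3, -0.9, 0.7]
finger_gap: 0.682
```

Seated on the channel floor with light contact. Slide it under the bridge.

>>> drive_tool --pt "-1 0.008 0 0 0 0 0" --pt "-1 0.018 0 0 0 0 0" --pt "-1 0.03 0 0 0 0 0" --pt "-1 0.042 0 0 0 0 0" --pt "-1 0.052 0 0 0 0 0" --pt "-1 0.062 0 0 0 0 0" --pt "-1 0.07 0 0 0 0 0" --pt "-1 0.07 0 0 0 0 0"

```text
time_s: 22.62
ee_pos: [0.5381, 0.1864, 0.0472]
tool_rot: [0.704, -0.703, -0.074, 0.075]
ft_force: [0.5, 0.2, 4.2]
finger_gap: 0.684
```

```bash
python3 - <<'E'
from h import *
d=np.array([np.cos(np.radians(11.97)),np.sin(np.radians(11.97))]);s=robot.get_state()
w=s["ee_pos"][:2]-[.4385,.1645];print("along",w@d-.1,"across",w@[-d[1],d[0]],s["ft_force"],s["ee_pos"][2])
E
```

```text
along 0.0020053447970326543 across 0.0008030341958988418 [0.48736339 0.2284231  4.19534485] 0.04723738550128289
```

>>> drive_tool --pt "-1 0.003 0 0 0 0 0" --pt "-1 0.006 0 0 0 0 0" --pt "-1 0.009 0 0 0 0 0" --pt "-1 0.011 0 0 0 0 0" --pt "-1 0.012 0 0 0 0 0" --pt "-1 0.012 0 0 0 0 0"

```text
time_s: 23.12
ee_pos: [0.5449, 0.1878, 0.0472]
tool_rot: [0.704, -0.703, -0.073, 0.076]
ft_force: [-8.9, -2.6, 11.9]
finger_gap: 0.678
```

>>> drive_tool --pt "-1 0.0013 0 0 0 0 0" --pt "-1 0.002 0 0 0 0 0" --pt "-1 0.002 0 0 0 0 0"

```text
time_s: 23.37
ee_pos: [0.5461, 0.1881, 0.0472]
tool_rot: [0.704, -0.703, -0.073, 0.076]
ft_force: [-10.1, -2.5, 13.3]
finger_gap: 0.679
```

>>> drive_tool --pt "-1 0.0013 0 0 0 0 0" --pt "-1 0.0026 0 0 0 0 0" --pt "-1 0.004 0 0 0 0 0" --pt "-1 0.004 0 0 0 0 0"

```text
time_s: 23.7
ee_pos: [0.5492, 0.1888, 0.0471]
tool_rot: [0.704, -0.703, -0.073, 0.076]
ft_force: [-9.8, -1.5, 13.4]
finger_gap: 0.684
```

>>> drive_tool --pt "-1 0.0013 0 0 0 0 0" --pt "-1 0.0026 0 0 0 0 0" --pt "-1 0.004 0 0 0 0 0" --pt "-1 0.004 0 0 0 0 0"

```text
time_s: 24.03
ee_pos: [0.5522, 0.1894, 0.0472]
tool_rot: [0.704, -0.703, -0.073, 0.076]
ft_force: [-9.5, -2.7, 13.3]
finger_gap: 0.682
```

```bash
python3 - <<'E'
from h import *
im=robot.grab_frame("scene")
print(*blobs("scene",im,.042,(3,170,100),(18,255,255),60),sep="\n")
cv2.imwrite("pics/s9.png",cv2.resize(im[210:340,330:450],(554,600),interpolation=2)[:,:,::-1])
E
```

```text
(array([506., 347.]), array([506.3, 473.4]), array([31., 43.]), 12.3)
(array([395., 277.]), array([531. , 177.5]), array([29.8, 41.9]), 102.3)
(array([104.,  83.]), array([  614.4, -1332.7]), array([ 81.7, 120.6]), 179.4)
(array([250.,  78.]), array([ 156.8, -941.3]), array([184.5, 293.3]), 101.8)
```

View pics/s9.png

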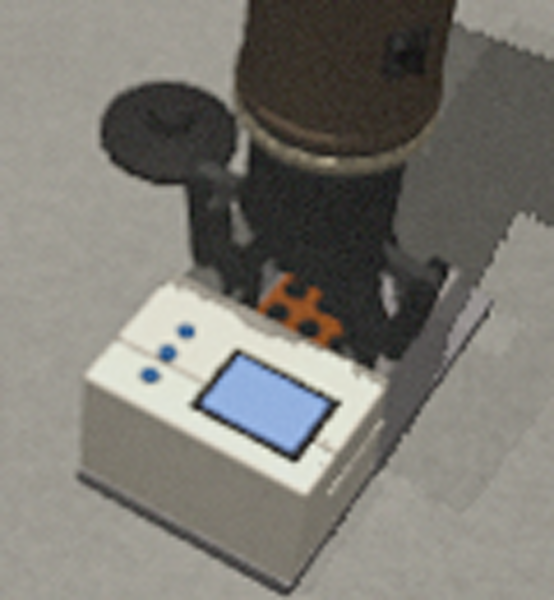

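The TCP is now about 16 mm past the reader origin with a steady drag of about 10 N, so the rack may be slipping in the pads at the stop. Release, go up and measure the exposed end.

>>> drive_tool --pt "0.2 0 0 0 0 0 0" --pt "1 0 0 0 0 0 0" --pt "1 0 0 0 0 0 0" --pt "1 0 0 0 0 0 0" --pt "1 0 -0.03 0 0 0 0" --pt "1 0 -0.08 0 0 0 0" --pt "1 -0.04 -0.13 0 0 0 0" --pt "1 -0.09 -0.18 0 0 0 0" --pt "1 -0.14 -0.23 0 0 0 0" --pt "1 -0.16 -0.24 -0.05 0 0 0" --pt "1 -0.16 -0.24 -0.1 0 0 0" --pt "-1 -0.16 -0.24 -0.15 0 0 0"

```text
time_s: 25.08
ee_pos: [0.4583, 0.058, 0.229]
tool_rot: [0.704, -0.702, -0.076, 0.075]
ft_force: [1.1, -0.1, -0.8]
finger_gap: 0.879
```

```bash
cat > meas.py <<'E'
from h import *
d=np.array([np.cos(np.radians(11.97)),np.sin(np.radians(11.97))]);n=np.array([-d[1],d[0]])
s=robot.get_state();print(s["ee_pos"],s["ft_force"],s["joints"].round(2))
for c in("scene","top"):
    im=robot.grab_frame(c);m=cv2.inRange(cv2.cvtColor(im,cv2.COLOR_RGB2HSV),(3,140,90),(18,255,255));m=cv2.morphologyEx(m,cv2.MORPH_CLOSE,np.ones((5,5)))
    for k in cv2.findContours(m,0,cv2.CHAIN_APPROX_NONE)[0]:
        if cv2.contourArea(k)<60: continue
        w=ray(c,k[:,0],.042)[:,:2]-[.4385,.1645];a=w@d-.1;b=w@n
        if abs(b.mean())<.06 and abs(a.mean())<.2: 
            mid=np.abs(b)<.02;r=cv2.minAreaRect(np.float32(w*1000))
            print(c,"along",a.min().round(4),a.max().round(4),"outer mid",np.sort(a[mid])[:5].mean().round(4),"across",b.min().round(4),b.max().round(4),np.round(r[1],1),round(r[2],1))
    cv2.imwrite(f"pics/last_{c}.png",im[:,:,::-1])
E
python3 meas.py
```

```text
[0.4583158  0.0580109  0.22896738] [ 1.08368473 -0.11542576 -0.81282987] [ 0.06  0.25  2.04  0.    0.86 -1.73]
scene along -0.029 0.0094 outer mid -0.0289 across -0.027 0.033 [38.3 59.9] 11.6
top along 0.0195 0.0462 outer mid 0.0249 across -0.0318 0.028 [25.2 61.4] 7.3
```

The scene camera puts the outer end at -28.9 mm (home is -30) and across about +3 ± 2 mm. I'll confirm the stop by pushing the outer end with closed fingers.

```bash
python3 - <<'E'
from h import *
d=np.array([np.cos(np.radians(11.97)),np.sin(np.radians(11.97))]);o=np.array([.4385,.1645])+.1*d
for x,z in((-.075,.12),(-.075,.047)): go(np.r_[o+x*d,z],tool(np.radians(101.97),0))
E
```

```text
shift [0.0347, 0.1441, 0.1503] turn [-0.0001, -0.0003, 0.0001] mm 158.32534900320732 deg 0.1373715656672479
shift [0.0346, 0.2414, 0.1503] turn [-0.0001, -0.0003, 0.0001] mm 214.85425554424043 deg 0.1373715656672479
```

>>> drive_tool --pt "-1 0.0347 0 0.05 0 0 0" --pt "-1 0.0347 0 0.1 0 0 0" --pt "-1 0.0347 0 0.15 0 0 0" --pt "-1 0.0347 0.05 0.15 0 0 0" --pt "-1 0.0347 0.1 0.15 0 0 0" --pt "-1 0.0347 0.15 0.15 0 0 0" --pt "-1 0.0347 0.19 0.15 0 0 0" --pt "-1 0.0347 0.22 0.15 0 0 0" --pt "-1 0.0347 0.2414 0.15 0 0 0" --pt "-1 0.0347 0.2414 0.15 0 0 0" --pt "-1 0.0347 0.2414 0.15 0 0 0"

```text
time_s: 26.1
ee_pos: [0.4605, 0.1743, 0.0455]
tool_rot: [0.704, -0.703, -0.073, 0.076]
ft_force: [0.2, -0.5, 0.1]
finger_gap: -0.001
```

```bash
python3 - <<'E'
from h import *
d=np.array([np.cos(np.radians(11.97)),np.sin(np.radians(11.97))]);o=np.array([.4385,.1645])+.1*d
s=robot.get_state();w=s["ee_pos"][:2]-o;print(w@d,w@[-d[1],d[0]],s["ee_pos"],s["ft_force"],s["finger_gap"]);go(np.r_[o-.041*d,.047],tool(np.radians(101.97),0))
E
```

```text
-0.07647335624608197 0.004998529772101073 [0.4604784  0.17426926 0.04551672] [ 0.16184441 -0.52088683  0.09706433] -0.0011530740550934572
shift [0.0473, -0.0022, -0.0068] turn [-0.0003, 0.0003, -0.0006] mm 35.85448966015401 deg 0.26565212273729655
```

>>> drive_tool --pt "-1 0.01 0 -0.0065 0 0 0" --pt "-1 0.02 0 -0.0065 0 0 0" --pt "-1 0.03 0 -0.0065 0 0 0" --pt "-1 0.037 0 -0.0065 0 0 0" --pt "-1 0.041 0 -0.0065 0 0 0" --pt "-1 0.044 0 -0.0065 0 0 0" --pt "-1 0.046 0 -0.0065 0 0 0" --pt "-1 0.046 0 -0.0065 0 0 0"

```text
time_s: 26.77
ee_pos: [0.4955, 0.1766, 0.0459]
tool_rot: [0.704, -0.703, -0.073, 0.075]
ft_force: [0.4, 0.4, 0.4]
finger_gap: 0.001
```

>>> drive_tool --pt "-1 0.0013 0 0 0 0 0" --pt "-1 0.0026 0 0 0 0 0" --pt "-1 0.0035 0 0 0 0 0" --pt "-1 0.0035 0 0 0 0 0"

```text
time_s: 27.1
ee_pos: [0.4961, 0.1766, 0.0456]
tool_rot: [0.704, -0.703, -0.072, 0.077]
ft_force: [-10.4, -3.0, 7.8]
finger_gap: -0.004
```

>>> drive_tool --pt "-1 0.0013 0 0 0 0 0" --pt "-1 0.0026 0 0 0 0 0" --pt "-1 0.0026 0 0 0 0 0"

```text
time_s: 27.35
ee_pos: [0.4963, 0.1766, 0.0454]
tool_rot: [0.703, -0.703, -0.071, 0.078]
ft_force: [-18.5, -3.2, 12.5]
finger_gap: 0.001
```

The push rises to 18 N with only 0.2 mm of travel, so the rack is hard against the stop. Back off and make a final check.

>>> drive_tool --pt "-1 -0.01 0 0 0 0 0" --pt "-1 -0.04 0 0 0 0 0" --pt "-1 -0.04 -0.05 0 0 0 0" --pt "-1 -0.04 -0.1 0 0 0 0" --pt "-1 -0.04 -0.15 0 0 0 0" --pt "-1 -0.04 -0.2 0 0 0 0" --pt "-1 -0.04 -0.25 -0.05 0 0 0" --pt "-1 -0.04 -0.25 -0.1 0 0 0" --pt "-1 -0.04 -0.25 -0.15 0 0 0" --pt "-1 -0.04 -0.25 -0.2 0 0 0" --pt "-1 -0.04 -0.25 -0.25 0 0 0" --pt "-1 -0.04 -0.25 -0.3 0 0 0"

```text
time_s: 28.35
ee_pos: [0.5184, -0.0509, 0.2333]
tool_rot: [0.704, -0.703, -0.074, 0.075]
ft_force: [1.2, 0.5, 0.7]
finger_gap: 0.001
```

>>> drive_tool --pt "-1 0 0 -0.05 0 0 0" --pt "-1 0 0 -0.1 0 0 0" --pt "-1 0 0 -0.15 0 0 0" --pt "-1 0 0 -0.2 0 0 0" --pt "-1 0 0 -0.2 0 0 0" --pt "-1 0 0 -0.2 0 0 0"

```text
time_s: 28.85
ee_pos: [0.5497, -0.1976, 0.2323]
tool_rot: [0.704, -0.703, -0.073, 0.074]
ft_force: [-1.1, 0.0, -0.1]
finger_gap: -0.002
```

```bash
python3 meas.py; python3 - <<'E'
import cv2,numpy as np
a=cv2.imread("pics/last_scene.png");b=cv2.imread("pics/last_top.png")
cv2.imwrite("pics/f.png",np.hstack([cv2.resize(a[210:340,330:450],(360,390)),cv2.resize(b[60:390,60:400],(402,390))]))
E
```

```text
[ 0.54972546 -0.19757564  0.23233034] [-1.08471023  0.0243969  -0.05501284] [-0.4   0.41  1.77  0.    0.97 -2.18]
scene along -0.0275 0.0081 outer mid -0.0274 across -0.027 0.033 [35.6 60. ] 12.3
top along -0.0314 0.0462 outer mid -0.0309 across -0.0319 0.028 [77.7 59.7] 12.3
```

View pics/f.png

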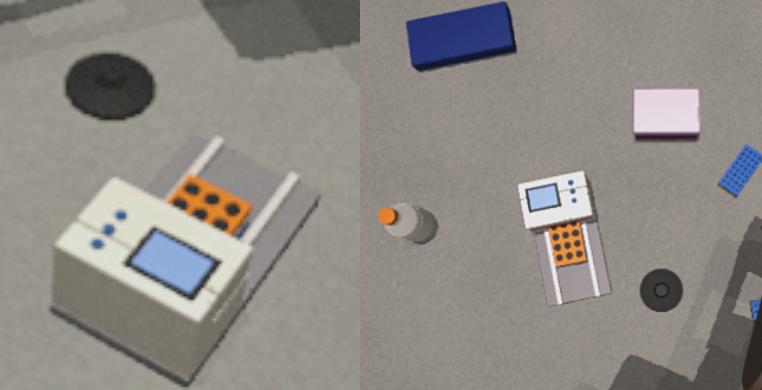

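The rack lies in the channel under the bridge, orange up, between the walls. Its outer end reads -27.4 mm (scene) and -30.9 mm (top), against -30 at home. Yaw is 12.3° against the reader's 12.0°, and the lid, tip box and bottle have not moved. Handing in.

```bash
python3 -c "
from plant import robot
print(robot.close_job())"
```

```text
the job is handed in; nothing more can be done
None
```

I turned the largest rack (32 holes, measured 59 x 129 mm) over in two 90° steps, standing it on its short end between grasps. I then laid it in the channel orange face up and slid it under the bridge to the stop. I handed the job in at about 29 s, and no verdict was reported.

**Home position:** a closed-finger push on the outer end rose to 18 N with only 0.2 mm of travel, so the rack is hard against the stop. In the last pictures the outer end read -30.9 mm (top) and -27.4 mm (scene), against -30 mm at home. Yaw was 12.3° against the reader's 12.0°.

**Checks that disagreed or failed:**
- The two cameras differ by 3.5 mm along the channel. Across it they put the rack at -2 mm (top) and +3 mm (scene), on either side of the centre line. The calibration is only good to about 2 mm.
- My first grasp was stopped by joint 4's limit and came out 9 mm high. I released it and regrasped at a smaller tilt.
- The held slide ended with a steady 10 N drag, probably the rack slipping in the pads. That is why I added the closed-finger push.

The arm was clear and touching nothing at the end. The rotor lid, tip box and bottle stood where they started. The beaker was not in the last picture I viewed, but the arm kept clear of it.

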